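Steady the tape stand and take off its hub cap of unknown thread hand

ROBOT

A 7-joint arm with a two-finger parallel gripper is mounted at the origin on the work surface. World frame = base frame: x ahead of the robot, y to its left, z up, the work surface at z = 0. Lengths are in m, angles in rad, forces in N, time in s.
With the tool pointing down it reaches from about 0.35 to 0.9 m from the base axis. Payload 8.1 kg.
Tool frame: the origin (TCP) lies at the very end of the fingers, on their centre line; the grasp point (between the pads) lies 19 mm behind it; z points along the fingers, y is the line along which they close (so a half turn about z gives the same grasp; the last joint's range is limited). The gripper opens to 92 mm and grips with 3 to 60 N. Pads are 19 mm wide; open, the fingers measure 130 mm over their backs; the gripper's body (75 mm by 190 mm) begins 47 mm behind the grasp point.
Start: joints at [-1.246, 0.434, 0.025, 1.573, -0.012, 1.134, -0.075], TCP at [0.259, 0.569, 0.227] pointing down, gripper open.
Joint ranges: [-2.62, 2.62], [-0.44, 2.09], [-1.27, 1.32], [0.08, 2.57], [-1.32, 4.46], [0.12, 2], [-2.74, 2.74]. Speed limits (rad/s): [2.22, 2.22, 3.01, 3.01, 3.14, 3.14, 3.14].

INTERFACE

Orientations are given as a rotation vector (axis times angle).
In Python, from cell import readout, cams, job gives the robot as it stands.
- The arm moves only by the tool drive_tool, never from a script. Its argument "commands" is a list of rows, each a list of 3 entries, a list of its own where there are three numbers: the turn, a rotation vector about the tool's x, y, z in rad, then the shift along the tool's x, y, z in cm, then the gripper's target within -1 to 1 (fully open at 1, half-way at 0, shut at -1). A call has 1 to 20 rows; each row is the pose to reach, as a shift and turn from the pose commanded when the call began, along the tool's axes at that moment; what a row does not reach only later rows make up. A row lasts 1/12 s, in which the tool goes at most 41.7 mm and 7.16 degrees, less where a joint would pass 70% of its speed; a pose out of reach is approached as far as the arm can. A call with a gripper value outside its range is refused whole. The fingers move at their own pace and stop on an object; "newtons" is the grip in N (left out, the last holds). Time passes only in rows, so rows that repeat a pose let the fingers close. It gives the time, the measured TCP pose, the force, the opening and the grip force at its end, in the units of the state.
- readout.observe(): the state, without advancing time (a new reading comes with each control period).
- cams.get_image(name): name is "scene" or "top"; returns the picture (480x640x3 uint8, blue, green, red); there is no depth.
- cams.camera_info(name): a dict with "camera_matrix" (3x3 intrinsics, pixels), "R" (3x3) and "t" (3): a world point X has camera coordinates R X + t. Camera axes: x right, y down, z forward; pixel columns grow to the right and rows downward; lengths in m; the calibration is good to about 2 mm. A picture is of the moment at which its call begins. camera_info takes no time and is no camera call.
- job.sign_off(): hands the job in; it is judged then, once.
The state is a dict: "clock": time; "joints": joint angles; "dq": joint speeds; "joint_efforts": joint torques, N m; "position": TCP position; "ee_rot": TCP orientation; "force": force on the tool from outside, world axes, zero at the start; "ft_torque": the same for the moment, N m; "width": opening from 0.0 (shut) to 1.0 (fully open); "gripper_force": force on a finger pad.
Only numpy, scipy, OpenCV 4.12 (cv2) and the standard library are available. Lean on these libraries where they do the work, as an engineer would, in place of code of your own. Each camera call takes 0.05 s, during which the arm holds its last target. There are 200 camera calls.

TASK

The roll on the packing table's tape stand is to be changed. First swing the stand's steadying leg out until it snaps home in its end detent; then undo the black hub cap, which comes loose one way only (some hubs are reverse-threaded, so try both ways), and lift it off. Finish while still holding the cap level and still in the gripper, a hand's breadth above the hub, and leave everything else on the table where it stands.

Things in the scene. Friction and masses are not known exactly. Their poses are not given: they have to be found in the camera images.
- stand: Dark steel roll stand, fixed to the table: base plate 160 x 160 x 14 mm carrying a brown roll of kraft tape (diameter 120 mm, top 60 mm above the table) centred on the vertical hub axis. Origin: on the table surface under the hub axis; z up. The leg is hinged on its -y side. Yaw differs between runs, up to 15 degrees from the robot's axes.
- cap: Black plastic hub cap resting on the roll, 0.11 to 0.2 kg: brim diameter 92, 4 mm thick; body diameter 72, up to 31 mm; on top an upright round fluted knob, diameter 24, from 31 to 67 mm above the origin. Origin: centre of its underside, z up, 60 mm above the table when seated. A low rib on its top points along cap x; when tight, that is along the stand's x within about 10 degrees.
- cap_knob (a point): Centre of the knob's top, 67 mm above the cap's origin. In the loosening direction the cap turns easily (under 0.2 N m) without rising, to a firm stop about 66 degrees from the stand's x; there, and anywhere beyond about 47 degrees, it lifts straight up, and not before. To clear the hub it must rise 25 mm. Forced against a stop, the knob slips in the fingers.
- hub (a point): Top centre of the hub, inside the cap, 83.5 mm above the table. The wrong turning direction meets a firm stop about 15 degrees from the stand's x. Which direction (clockwise or counter-clockwise from above) loosens differs from run to run and cannot be seen, only felt.
- leg (a joint): Angle of the steadying leg about its vertical hinge, rad: 0 stowed, pointing to the stand's -x; grows counter-clockwise from above to the hard end 1.57, pointing to the stand's -y. Starts at 0 to 0.4. It turns with about 0.5 N at the knob, needs about 2 N to pass a sprung plunger between 1.2 and 1.4, and beyond about 1.46 snaps into its end detent at 1.57, where it stays; stopped short of that it is not seated.
- leg_knob (a point): Centre of the top of the upright round black knob at the leg's free end: diameter 18 mm, 53 mm tall, from 27 to 80 mm above the table. The leg itself is a flat steel bar 20 mm wide whose top is 27 mm above the table.
- leg_hinge (a point): The leg's hinge axis, at the height of the bar's top (27 mm above the table), 120 mm from the knob's axis; at x = 30 mm, y = -110 mm in the stand's frame.
- can_a: A bystander, to be left where it stands: steel food can, diameter 73 mm, 110 mm tall, close beside the stand on its +y side. Origin: centre of its underside.
- can_b: A bystander, to be left where it stands: steel food can, diameter 73 mm, 110 mm tall, to the robot's right. Origin: centre of its underside.
- can_c: A bystander, to be left where it stands: steel food can, diameter 73 mm, 110 mm tall, to the robot's right. Origin: centre of its underside.
- flat_can: A bystander, to be left where it stands: flat steel can, diameter 84 mm, 38 mm tall, beside the stand's -y, +x corner, outside the leg's swing. Origin: centre of its underside.
- jar: A bystander, to be left where it stands: glass jar with a steel lid, diameter 72 mm, 120 mm tall, to the robot's left. Origin: centre of its underside.
- tape: A bystander, to be left where it stands: spare roll of kraft tape lying flat, diameter 110 mm, 48 mm tall, to the robot's left. Origin: centre of its underside.
- cutter: A bystander, to be left where it stands: steel box cutter lying flat, 175 x 30 x 16 mm, to the robot's right. Origin: centre of its underside.
Not all that is in view belongs to the job. Of the things like the cap, leave any that is green or pink; of the rest the larger one is meant.

How it is judged:
By the outcome, as a careful person would: the job done as asked, in the order asked, and still so for the second after the job is handed in, while the arm keeps its last pose, push and grip.
It also fails if it takes over 64 s, if anything falls off the work surface, if the arm or the gripper's body presses on something with over 40 N, if the wrist force passes 120 N, or if a joint passes its speed limit or range.

## Working session

There is one attempt and no reset: what is moved stays moved. The work goes in short steps, Python scripts to look and compute and a tool call to move; the robot and the scene stay as the last step left them, time stands still between calls to the robot, and variables do not carry over. Pictures are saved under pics/ and viewed, at most 10 in all, crops included, and the job is handed in when it is done.

Besides the shell and the picture viewer there is one more tool, called after ">>>" by a JSON object that holds its "name" and its "arguments". drive_tool: Moves the arm, as the interface text tells. Its arguments: {"type":"object","properties":{"commands":{"type":"array"},"newtons":{"type":"number"}},"required":["commands"]}

```bash
mkdir -p pics; python3 - <<'E'
from cell import readout,cams
import cv2
for n in("scene","top"):
    cv2.imwrite(f"pics/{n}0.png",cams.get_image(n)); i=cams.camera_info(n); print(n,i)
o=readout.observe(); print({k:o[k] for k in("clock","position","ee_rot","width","force")})
E
```

```text
scene {'camera_matrix': array([[439.19956695,   0.        , 311.61564589],
       [  0.        , 439.19956695, 238.62360583],
       [  0.        ,   0.        ,   1.        ]]), 'R': array([[-0.73651282,  0.67610368,  0.02080111],
       [ 0.39369886,  0.45347606, -0.79960031],
       [-0.55004552, -0.5807265 , -0.60017218]]), 't': array([ 0.39621967, -0.14964891,  1.41368681])}
top {'camera_matrix': array([[555.94166083,   0.        , 319.7839994 ],
       [  0.        , 555.94166083, 251.10926512],
       [  0.        ,   0.        ,   1.        ]]), 'R': array([[ 0.0036358 , -0.99978738,  0.02029734],
       [-0.98239809, -0.00736195, -0.18665419],
       [ 0.18676393, -0.01926143, -0.98221598]]), 't': array([-6.68485548e-04,  5.69297287e-01,  1.53229154e+00])}
{'clock': 0.1, 'position': array([0.25913705, 0.56826661, 0.22605882]), 'ee_rot': array([-6.66854955e-01, -3.06981532e+00,  2.10238655e-03]), 'width': 1.0031412926255423, 'force': array([-1.09526862,  0.13920971,  0.76746176])}
```

View pics/top0.png

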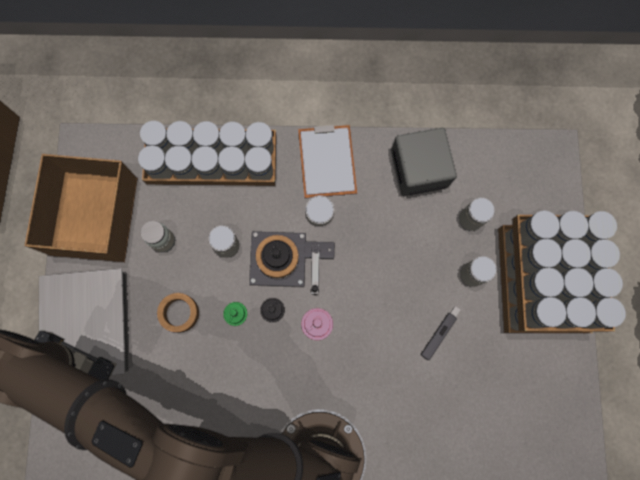

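View pics/scene0.png

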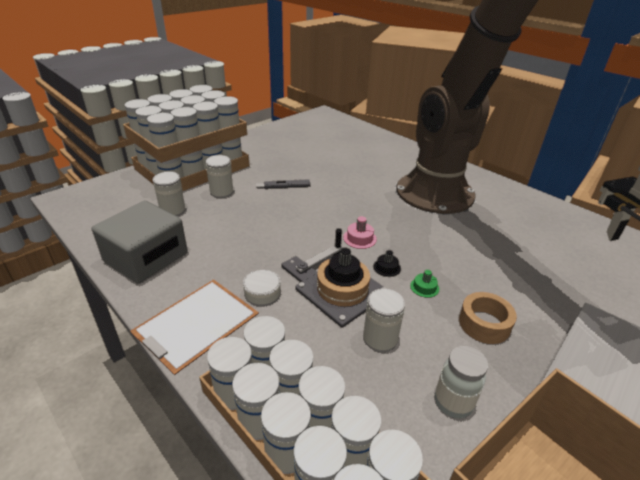

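Cap-like candidates in the top view: black cap on the roll (277,253), small black (272,310), green (235,313) and pink (317,323). Green and pink are excluded. The black one on the roll is the larger of the other two and sits on the stand, so it fits. I'll confirm with a crop.

```bash
python3 - <<'E'
import cv2
a=cv2.imread("pics/top0.png")[195:345,215:365]; b=cv2.imread("pics/scene0.png")[215:325,270:410]
a=cv2.convertScaleAbs(cv2.resize(a,(600,600),interpolation=3),alpha=1.6)
cv2.imwrite("pics/c1.png",a)
E
```

```text
(no output)
```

View pics/c1.png

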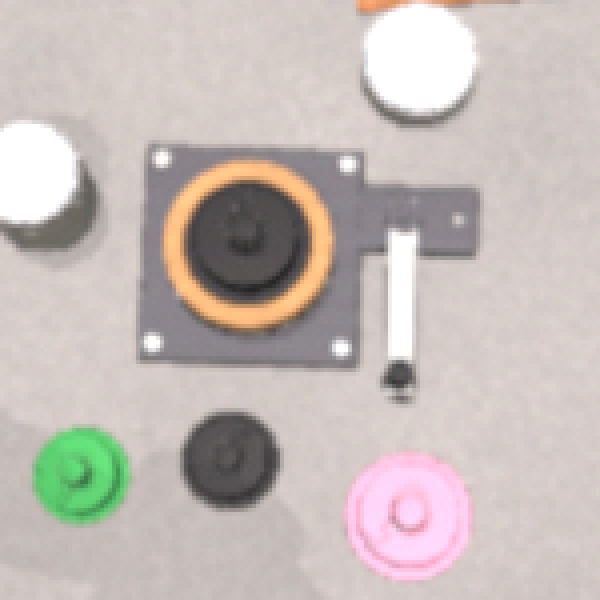

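The crop shows the target cap on the tape roll: knob top at (245,230) in the crop, which is (276.2,252.5) in the image. It is clearly larger than the small black one on the table. The leg knob top is at crop (400,373).

```bash
cat > h.py <<'E'
import numpy as np
from cell import readout,cams
from scipy.spatial.transform import Rotation as Ro
def px2w(n,u,v,z):
    i=cams.camera_info(n);R=np.array(i["R"]);t=np.array(i["t"])
    d=R.T@np.linalg.solve(i["camera_matrix"],[u,v,1]);c=-R.T@t
    return c+d*(z-c[2])/d[2]
def w2px(n,X):
    i=cams.camera_info(n);p=i["camera_matrix"]@(i["R"]@np.array(X)+i["t"]);return p[:2]/p[2]
def w2t(dp):  # world shift -> tool axes, cm
    return Ro.from_rotvec(readout.observe()["ee_rot"]).inv().apply(dp)*100
def st():
    o=readout.observe();print({k:np.round(o[k],3) for k in("clock","position","ee_rot","force","ft_torque","width","gripper_force","joints")})
    print(np.round(Ro.from_rotvec(o["ee_rot"]).as_matrix(),3).tolist())
E
python3 - <<'E'
from h import *
f=lambda x,y,z:px2w("top",215+(x+.5)/4-.5,195+(y+.5)/4-.5,z)
C=[f(*p,.014) for p in((150,145),(363,153),(357,368),(138,360))]
B=[f(*p,.014) for p in((161,159),(348,163),(341,348),(152,343))]
for q in(C,B):
    print("centre",np.mean(q,0), [np.degrees(np.arctan2(*(a-b)[1::-1])) for a,b in((q[0],q[3]),(q[1],q[2]))],[np.degrees(np.arctan2(*(a-b)[1::-1]))-90 for a,b in((q[0],q[1]),(q[3],q[2]))])
print("capknob",f(245,230,.127),"roll",f(248,244,.06))
print("legknob",f(400,371,.08),"flat",f(420,58,.038),"canA",f(25,170,.11),"pink",f(408,510,.04),"blk",f(229,456,.04))
c=np.mean(C,0);
for y in(-3,0,3):
  a=np.radians(y-0);R=np.array([[np.cos(a),-np.sin(a)],[np.sin(a),np.cos(a)]]);print(y,"hinge",c[:2]+R@[.03,-.11])
# scene checks
print(w2px("scene",[*f(245,230,.127)]),w2px("scene",f(400,371,.08)))
st()
E
```

```text
centre [0.55397748 0.12439483 0.014     ] [np.float64(-1.6046947048887759), np.float64(-1.0746780134133327)] [np.float64(-1.7346544716839674), np.float64(-1.7512121232432918)]
centre [0.55618161 0.12553785 0.014     ] [np.float64(-1.276433036700413), np.float64(-1.5589871172125205)] [np.float64(-0.7909347323581102), np.float64(-1.1633270501974238)]
capknob [0.55164059 0.12306121 0.127     ] roll [0.55414439 0.12481863 0.06      ]
legknob [0.46193459 0.01692607 0.08      ] flat [0.69718072 0.00310307 0.038     ] canA [0.59570949 0.27602847 0.11      ] pink [0.36875816 0.01036016 0.04      ] blk [0.40593863 0.13661651 0.04      ]
-3 hinge [0.57817941 0.0129755 ]
0 hinge [0.58397748 0.01439483]
3 hinge [0.58969332 0.01611566]
[346.18919129 248.5647052 ] [339.16403304 229.02517255]
{'clock': np.float64(0.1), 'position': array([0.259, 0.568, 0.226]), 'ee_rot': array([-6.67e-01, -3.07e+00,  2.00e-03]), 'force': array([-1.095,  0.139,  0.767]), 'ft_torque': array([-0.032,  0.026,  0.034]), 'width': np.float64(1.003), 'gripper_force': np.float64(0.0), 'joints': array([-1.246,  0.435,  0.025,  1.574, -0.012,  1.134, -0.075])}
[[-0.91, 0.415, -0.0], [0.415, 0.91, -0.001], [-0.0, -0.001, -1.0]]
```

>>> {"name": "drive_tool", "arguments": {"commands": [[[0, 0, 1.93], [-41.3, -41.7, 4.6], 0], [[0, 0, 1.93], [-41.3, -41.7, 4.6], 0], [[0, 0, 1.93], [-41.3, -41.7, 4.6], 0], [[0, 0, 1.93], [-41.3, -41.7, 4.6], 0], [[0, 0, 1.93], [-41.3, -41.7, 4.6], 0], [[0, 0, 1.93], [-41.3, -41.7, 4.6], 0], [[0, 0, 1.93], [-41.3, -41.7, 4.6], 0], [[0, 0, 1.93], [-41.3, -41.7, 4.6], 0], [[0, 0, 1.93], [-41.3, -41.7, 4.6], 0], [[0, 0, 1.93], [-41.3, -41.7, 4.6], 0], [[0, 0, 1.93], [-41.3, -41.7, 4.6], 0], [[0, 0, 1.93], [-41.3, -41.7, 4.6], 0], [[0, 0, 1.93], [-41.3, -41.7, 4.6], 0], [[0, 0, 1.93], [-41.3, -41.7, 4.6], 0], [[0, 0, 1.93], [-41.3, -41.7, 4.6], 0], [[0, 0, 1.93], [-41.3, -41.7, 4.6], 0], [[0, 0, 1.93], [-41.3, -41.7, 4.6], 0], [[0, 0, 1.93], [-41.3, -41.7, 4.6], 0], [[0, 0, 1.93], [-41.3, -41.7, 4.6], 0], [[0, 0, 1.93], [-41.3, -41.7, 4.6], 0]]}}

```text
clock: 1.77
position: [0.4619, 0.0186, 0.1807]
ee_rot: [-2.901, -1.204, -0.0]
force: [0.2, -0.9, -0.8]
width: 0.499
gripper_force: 0.0
```

```bash
python3 - <<'E'
from h import *
import cv2
st()
im=cams.get_image("scene");cv2.imwrite("pics/s1.png",cv2.resize(im[140:320,240:480],(800,600),interpolation=2))
E
```

```text
{'clock': np.float64(1.767), 'position': array([0.462, 0.019, 0.181]), 'ee_rot': array([-2.901, -1.204, -0.   ]), 'force': array([ 0.184, -0.876, -0.841]), 'ft_torque': array([-0.11 ,  0.181, -0.011]), 'width': np.float64(0.499), 'gripper_force': np.float64(0.0), 'joints': array([-0.675,  0.239,  0.633,  2.053, -0.18 ,  0.903, -0.728])}
[[0.706, 0.708, -0.0], [0.708, -0.706, 0.0], [0.0, -0.0, -1.0]]
```

View pics/s1.png

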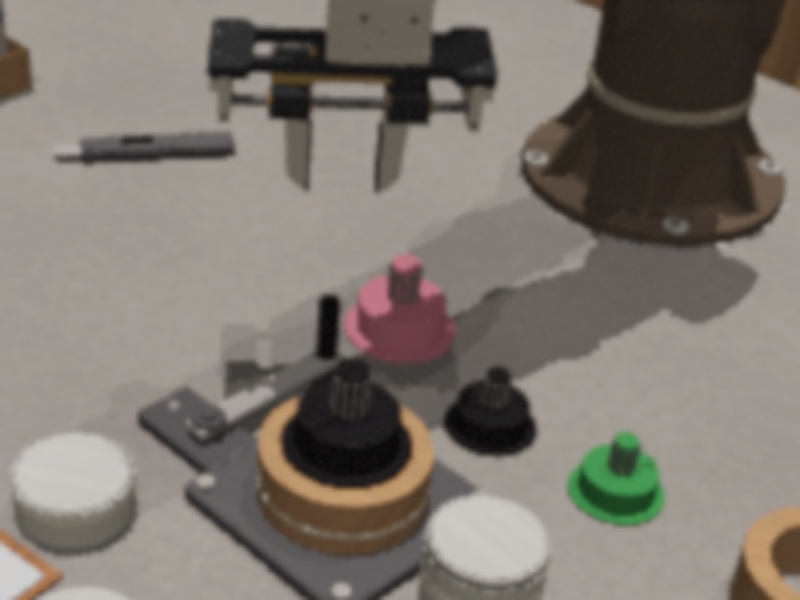

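The leg knob is at scene pixel (338.7,229.7), against a predicted (339.2,229.0), so the position is confirmed. I'll descend and grip it.

>>> {"name": "drive_tool", "arguments": {"commands": [[[0, 0, 0], [0, 0, 3.5], 0], [[0, 0, 0], [0, 0.1, 7], 0], [[0, 0, 0], [0, 0.1, 10.5], 0], [[0, 0, 0], [0, 0.1, 13.5], 0], [[0, 0, 0], [0, 0.1, 13.5], 0], [[0, 0, 0], [0, 0.1, 13.5], -1], [[0, 0, 0], [0, 0.1, 13.5], -1], [[0, 0, 0], [0, 0.1, 13.5], -1], [[0, 0, 0], [0, 0.1, 13.5], -1], [[0, 0, 0], [0, 0.1, 13.5], -1], [[0, 0, 0], [0, 0.1, 13.5], -1], [[0, 0, 0], [0, 0.1, 13.5], -1]], "newtons": 15}}

```text
clock: 2.82
position: [0.4639, 0.0175, 0.047]
ee_rot: [2.903, 1.2, 0.004]
force: [-0.6, 0.4, 11.1]
width: 0.19
gripper_force: 15.0
```

```bash
python3 - <<'E'
from h import *
st()
p=readout.observe()["position"]
h=np.array([.5815,.0137]);r=p[:2]-h;print(np.hypot(*r))
# rows along arc, tool cm
for a in list(range(6,103,6)):
    t=np.radians(a);c,s=np.cos(t),np.sin(t);q=h+np.array([c*r[0]-s*r[1],s*r[0]+c*r[1]])
    print(a,np.round(w2t([*(q-p[:2]),0]),2)[:2])
E
```

```text
{'clock': np.float64(2.817), 'position': array([0.464, 0.017, 0.047]), 'ee_rot': array([2.903, 1.2  , 0.004]), 'force': array([-0.6  ,  0.39 , 11.145]), 'ft_torque': array([-0.018,  0.371, -0.001]), 'width': np.float64(0.19), 'gripper_force': np.float64(15.002), 'joints': array([-0.529,  0.464,  0.498,  2.18 , -0.401,  0.582, -0.523])}
[[0.708, 0.706, 0.003], [0.706, -0.708, 0.001], [0.003, 0.001, -1.0]]
0.11764425974893225
6 [-0.85  0.89]
12 [-1.61  1.86]
18 [-2.25  2.91]
24 [-2.79  4.02]
30 [-3.21  5.18]
36 [-3.5   6.37]
42 [-3.66  7.59]
48 [-3.7   8.82]
54 [-3.61 10.05]
60 [-3.39 11.26]
66 [-3.05 12.45]
72 [-2.58 13.59]
78 [-2.   14.67]
84 [-1.31 15.69]
90 [-0.51 16.63]
96 [ 0.38 17.48]
102 [ 1.35 18.24]
```

>>> {"name": "drive_tool", "arguments": {"commands": [[[0, 0, 0], [-0.4, 0.4, -0.15], -1], [[0, 0, 0], [-0.85, 0.9, -0.15], -1], [[0, 0, 0], [-1.6, 1.85, -0.15], -1], [[0, 0, 0], [-2.25, 2.9, -0.15], -1], [[0, 0, 0], [-2.8, 4.0, -0.15], -1], [[0, 0, 0], [-3.2, 5.2, -0.15], -1], [[0, 0, 0], [-3.5, 6.4, -0.15], -1], [[0, 0, 0], [-3.65, 7.6, -0.15], -1], [[0, 0, 0], [-3.7, 8.8, -0.15], -1], [[0, 0, 0], [-3.6, 10.05, -0.15], -1], [[0, 0, 0], [-3.4, 11.25, -0.15], -1], [[0, 0, 0], [-3.4, 11.25, -0.15], -1], [[0, 0, 0], [-3.4, 11.25, -0.15], -1]]}}

```text
clock: 3.9
position: [0.5188, -0.0877, 0.0474]
ee_rot: [2.903, 1.197, 0.001]
force: [-0.5, -3.9, 3.0]
width: 0.197
gripper_force: 15.0
```

```bash
python3 - <<'E'
from h import *
st()
E
```

```text
{'clock': np.float64(3.9), 'position': array([ 0.519, -0.088,  0.047]), 'ee_rot': array([2.903e+00, 1.197e+00, 1.000e-03]), 'force': array([-0.54 , -3.886,  2.952]), 'ft_torque': array([-0.858,  0.347, -0.079]), 'width': np.float64(0.197), 'gripper_force': np.float64(15.002), 'joints': array([-0.287,  0.539,  0.486,  2.031, -0.399,  0.662, -0.329])}
[[0.709, 0.705, 0.001], [0.705, -0.709, -0.001], [-0.0, 0.002, -1.0]]
```

>>> {"name": "drive_tool", "arguments": {"commands": [[[0, 0, 0], [0.35, 1.2, 0], -1], [[0, 0, 0], [0.8, 2.35, 0], -1], [[0, 0, 0], [1.4, 3.4, 0], -1], [[0, 0, 0], [2.1, 4.45, 0], -1], [[0, 0, 0], [2.9, 5.4, 0], -1], [[0, 0, 0], [3.3, 5.8, 0], -1], [[0, 0, 0], [3.3, 5.8, 0], -1], [[0, 0, 0], [3.3, 5.8, 0], -1], [[0, 0, 0], [3.3, 5.8, 0], -1]]}}

```text
clock: 4.65
position: [0.5825, -0.1039, 0.0473]
ee_rot: [2.903, 1.2, 0.001]
force: [0.3, 0.6, 1.6]
width: 0.192
gripper_force: 15.0
```

```bash
python3 - <<'E'
from h import *
st()
r=readout.observe()["position"][:2]-[.5815,.0137];print(np.hypot(*r),np.degrees(np.arctan2(-r[1],-r[0]))+1.3)
E
```

```text
{'clock': np.float64(4.65), 'position': array([ 0.582, -0.104,  0.047]), 'ee_rot': array([2.903e+00, 1.200e+00, 1.000e-03]), 'force': array([0.3  , 0.631, 1.637]), 'ft_torque': array([-0.198,  0.176,  0.026]), 'width': np.float64(0.192), 'gripper_force': np.float64(15.0), 'joints': array([-0.243,  0.621,  0.482,  1.867, -0.407,  0.751, -0.323])}
[[0.708, 0.706, 0.001], [0.706, -0.708, 0.0], [0.001, 0.0, -1.0]]
0.11758166762788937 91.77515268304911
```

>>> {"name": "drive_tool", "arguments": {"commands": [[[0, 0, 0], [0.4, 0.4, 0], -1], [[0, 0, 0], [0.8, 0.8, 0], -1], [[0, 0, 0], [0.8, 0.8, 0], -1], [[0, 0, 0], [0.8, 0.8, 0], -1]]}}

```text
clock: 4.98
position: [0.5853, -0.1013, 0.0453]
ee_rot: [-2.893, -1.196, 0.019]
force: [-24.1, 7.5, 15.9]
width: 0.194
gripper_force: 15.0
```

>>> {"name": "drive_tool", "arguments": {"commands": [[[0, 0, 0], [-0.6, -0.6, 0], -1], [[0, 0, 0], [-0.6, -0.6, 0], 0], [[0, 0, 0], [-0.6, -0.6, 0], 0], [[0, 0, 0], [-0.6, -0.6, 0], 0], [[0, 0, 0], [-0.6, -0.6, 0], 0], [[0, 0, 0], [-0.6, -0.6, -3], 0], [[0, 0, 0], [-0.6, -0.6, -7], 0], [[0, 0, 0], [-0.6, -0.6, -11], 0], [[0, 0, 0], [-0.6, -0.6, -14], 0], [[0, 0, 0], [-0.6, -0.6, -14], 0], [[0, 0, 0], [-0.6, -0.6, -14], 0], [[0, 0, 0], [-0.6, -0.6, -14], 0]]}}

```text
clock: 5.98
position: [0.5852, -0.1041, 0.187]
ee_rot: [-2.903, -1.2, -0.0]
force: [0.4, 0.6, -0.3]
width: 0.502
gripper_force: 0.0
```

```bash
python3 - <<'E'
from h import *
import cv2
st()
p=readout.observe()["position"]
print(w2t(np.array([.5535,.124,p[2]])-p))
im=cams.get_image("scene");print(w2px("scene",[.579,-.1063,.08]))
cv2.imwrite("pics/s2.png",cv2.resize(im[140:320,240:480],(800,600),interpolation=2))
E
```

```text
{'clock': np.float64(5.983), 'position': array([ 0.585, -0.104,  0.187]), 'ee_rot': array([-2.903, -1.2  , -0.   ]), 'force': array([ 0.36 ,  0.575, -0.341]), 'ft_torque': array([-0.118,  0.117,  0.008]), 'width': np.float64(0.502), 'gripper_force': np.float64(0.0), 'joints': array([-0.32 ,  0.458,  0.584,  1.736, -0.288,  1.034, -0.422])}
[[0.708, 0.706, 0.0], [0.706, -0.708, 0.0], [0.0, -0.0, -1.0]]
[ 1.38584898e+01 -1.83979245e+01  4.28872750e-03]
[271.84075278 225.20920599]
```

View pics/s2.png

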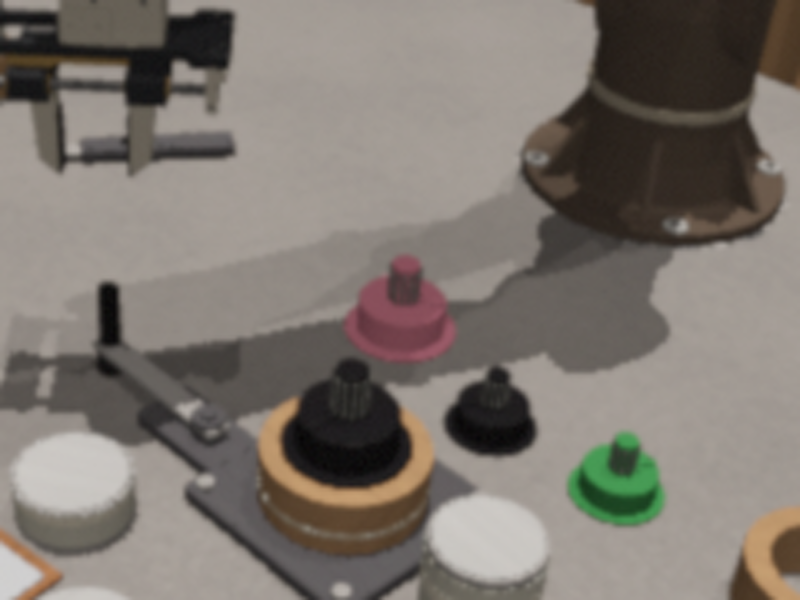

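The leg knob is at (272.7,226.1), against a predicted (271.8,225.2) at full swing, and I felt a hard stop there, so the leg is seated. Next is the cap knob, seen at (345.6,250.1).

>>> {"name": "drive_tool", "arguments": {"commands": [[[0, 0, 0], [14.0, -18.4, 0], 0], [[0, 0, 0], [14.0, -18.4, 0], 0], [[0, 0, 0], [14.0, -18.4, 0], 0], [[0, 0, 0], [14.0, -18.4, 0], 0], [[0, 0, 0], [14.0, -18.4, 0], 0], [[0, 0, 0], [14.0, -18.4, 0], 0], [[0, 0, 0], [14.0, -18.4, 0], 0], [[0, 0, 0], [14.0, -18.4, 0], 0], [[0, 0, 0], [14.0, -18.4, 3], 0], [[0, 0, 0], [14.0, -18.4, 6], 0], [[0, 0, 0], [14.0, -18.4, 8.0], 0], [[0, 0, 0], [14.0, -18.4, 8.9], 0], [[0, 0, 0], [14.0, -18.4, 8.9], 0], [[0, 0, 0], [14.0, -18.4, 8.9], 0]]}}

```text
clock: 7.2
position: [0.5548, 0.1235, 0.0983]
ee_rot: [2.904, 1.197, -0.001]
force: [0.6, 0.2, 0.4]
width: 0.502
gripper_force: 0.0
```

```bash
python3 - <<'E'
from h import *
import cv2
st()
a=cams.get_image("scene");b=cams.get_image("top")
a=cv2.resize(a[195:315,285:405],(600,600),interpolation=2)
cv2.imwrite("pics/s3.png",cv2.convertScaleAbs(a,alpha=1.6))
E
```

```text
{'clock': np.float64(7.2), 'position': array([0.555, 0.124, 0.098]), 'ee_rot': array([ 2.904e+00,  1.197e+00, -1.000e-03]), 'force': array([0.584, 0.235, 0.376]), 'ft_torque': array([-0.038,  0.129, -0.002]), 'width': np.float64(0.502), 'gripper_force': np.float64(0.0), 'joints': array([-0.671,  0.518,  0.506,  1.888, -0.333,  0.82 , -0.779])}
[[0.71, 0.705, -0.0], [0.705, -0.71, -0.001], [-0.001, 0.0, -1.0]]
```

View pics/s3.png

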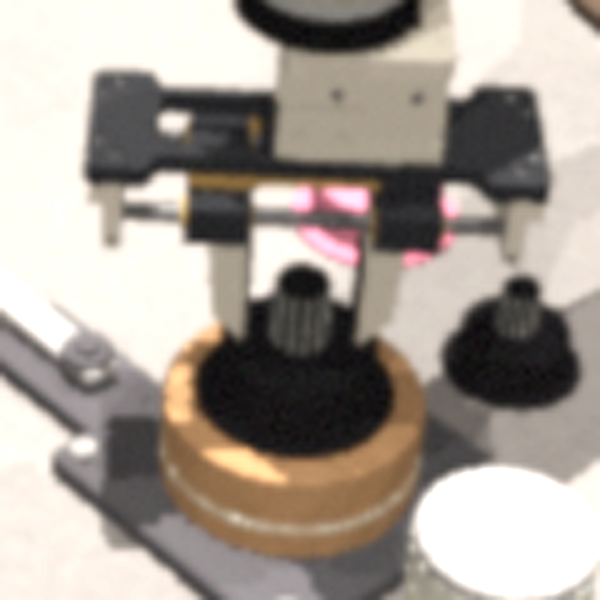

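The picture shows the knob standing centred between the fingers, knob at crop x 302 and the middle of the fingers at about 308. I'll grip it and try counter-clockwise.

>>> {"name": "drive_tool", "arguments": {"commands": [[[0, 0, 0], [0, 0, 0], -1], [[0, 0, 0], [0, 0, 0], -1], [[0, 0, 0], [0, 0, 0], -1], [[0, 0, 0], [0, 0, 0], -1], [[0, 0, 0], [0, 0, 0], -1], [[0, 0, 0], [0, 0, 0], -1]], "newtons": 40}}

```text
clock: 7.8
position: [0.5548, 0.125, 0.0988]
ee_rot: [-2.903, -1.2, -0.001]
force: [-1.2, 0.7, 6.4]
width: 0.252
gripper_force: 40.0
```

```bash
python3 - <<'E'
from h import *
st()
E
```

```text
{'clock': np.float64(7.8), 'position': array([0.555, 0.125, 0.099]), 'ee_rot': array([-2.903e+00, -1.200e+00, -1.000e-03]), 'force': array([-1.184,  0.732,  6.432]), 'ft_torque': array([-0.143,  0.319,  0.01 ]), 'width': np.float64(0.252), 'gripper_force': np.float64(40.001), 'joints': array([-0.673,  0.517,  0.505,  1.888, -0.334,  0.82 , -0.779])}
[[0.708, 0.706, 0.001], [0.706, -0.708, 0.0], [0.001, 0.0, -1.0]]
```

>>> {"name": "drive_tool", "arguments": {"commands": [[[0, 0, -0.05], [0, 0, 0], -1], [[0, 0, -0.1], [0, 0, 0], -1], [[0, 0, -0.15], [0, 0, 0], -1], [[0, 0, -0.2], [0, 0, 0], -1], [[0, 0, -0.25], [0, 0, 0], -1]]}}

```text
clock: 8.22
position: [0.5551, 0.1249, 0.0988]
ee_rot: [2.729, 1.555, 0.002]
force: [0.5, -0.7, 5.2]
width: 0.25
gripper_force: 40.0
```

```bash
python3 - <<'E'
from h import *
st()
E
```

```text
{'clock': np.float64(8.217), 'position': array([0.555, 0.125, 0.099]), 'ee_rot': array([2.729e+00, 1.555e+00, 2.000e-03]), 'force': array([ 0.535, -0.71 ,  5.175]), 'ft_torque': array([-0.456, -0.053, -0.173]), 'width': np.float64(0.25), 'gripper_force': np.float64(40.001), 'joints': array([-0.625,  0.506,  0.435,  1.884, -0.286,  0.811, -0.574])}
[[0.51, 0.86, 0.001], [0.86, -0.51, 0.0], [0.001, 0.001, -1.0]]
```

>>> {"name": "drive_tool", "arguments": {"commands": [[[0, 0, -0.05], [0, 0, 0], -1], [[0, 0, -0.1], [0, 0, 0], -1], [[0, 0, -0.15], [0, 0, 0], -1], [[0, 0, -0.2], [0, 0, 0], -1], [[0, 0, -0.2], [0, 0, 0], -1]]}}

```text
clock: 8.63
position: [0.5559, 0.1224, 0.0989]
ee_rot: [2.56, 1.816, 0.002]
force: [2.1, -6.4, 4.1]
width: 0.253
gripper_force: 40.0
```

```bash
python3 - <<'E'
from h import *
st()
E
```

```text
{'clock': np.float64(8.633), 'position': array([0.556, 0.122, 0.099]), 'ee_rot': array([2.560e+00, 1.816e+00, 2.000e-03]), 'force': array([ 2.085, -6.441,  4.074]), 'ft_torque': array([-1.57 , -0.356, -0.483]), 'width': np.float64(0.253), 'gripper_force': np.float64(39.999), 'joints': array([-0.585,  0.499,  0.382,  1.881, -0.247,  0.806, -0.411])}
[[0.331, 0.944, 0.002], [0.944, -0.331, -0.002], [-0.001, 0.003, -1.0]]
```

Counter-clockwise meets a firm stop at about 0.48 N m, so clockwise is the loosening direction.

>>> {"name": "drive_tool", "arguments": {"commands": [[[0, 0, 0.1], [0, 0, 0], -1], [[0, 0, 0.2], [0, 0, 0], -1], [[0, 0, 0.3], [0, 0, 0], -1], [[0, 0, 0.4], [0, 0, 0], -1], [[0, 0, 0.5], [0, 0, 0], -1], [[0, 0, 0.6], [0, 0, 0], -1], [[0, 0, 0.7], [0, 0, 0], -1], [[0, 0, 0.8], [0, 0, 0], -1], [[0, 0, 0.85], [0, 0, 0], -1], [[0, 0, 0.9], [0, 0, 0], -1]]}}

```text
clock: 9.47
position: [0.5553, 0.125, 0.0987]
ee_rot: [3.098, 0.518, 0.002]
force: [-0.0, 0.1, 4.3]
width: 0.254
gripper_force: 40.0
```

```bash
python3 - <<'E'
from h import *
st()
E
```

```text
{'clock': np.float64(9.467), 'position': array([0.555, 0.125, 0.099]), 'ee_rot': array([3.098e+00, 5.180e-01, 2.000e-03]), 'force': array([-0.012,  0.13 ,  4.331]), 'ft_torque': array([-0.273, -0.06 ,  0.061]), 'width': np.float64(0.254), 'gripper_force': np.float64(39.999), 'joints': array([-0.756,  0.543,  0.632,  1.894, -0.423,  0.839, -1.144])}
[[0.946, 0.325, 0.002], [0.325, -0.946, 0.0], [0.001, 0.0, -1.0]]
```

>>> {"name": "drive_tool", "arguments": {"commands": [[[0, 0, 0.1], [0, 0, 0], -1], [[0, 0, 0.2], [0, 0, 0], -1], [[0, 0, 0.25], [0, 0, 0], -1], [[0, 0, 0.3], [0, 0, 0], -1]]}}

```text
clock: 9.8
position: [0.5553, 0.1248, 0.0987]
ee_rot: [3.141, 0.049, 0.002]
force: [1.2, -0.6, 3.4]
width: 0.251
gripper_force: 40.0
```

```bash
python3 - <<'E'
from h import *
st()
E
```

```text
{'clock': np.float64(9.8), 'position': array([0.555, 0.125, 0.099]), 'ee_rot': array([3.141e+00, 4.900e-02, 2.000e-03]), 'force': array([ 1.216, -0.626,  3.425]), 'ft_torque': array([-0.256, -0.033,  0.076]), 'width': np.float64(0.251), 'gripper_force': np.float64(40.0), 'joints': array([-0.809,  0.565,  0.716,  1.898, -0.484,  0.856, -1.383])}
[[1.0, 0.031, 0.001], [0.031, -1.0, -0.0], [0.001, 0.0, -1.0]]
```

>>> {"name": "drive_tool", "arguments": {"commands": [[[0, 0, 0.05], [0, 0, 0], -1], [[0, 0, 0.1], [0, 0, 0], -1], [[0, 0, 0.15], [0, 0, 0], -1], [[0, 0, 0.2], [0, 0, 0], -1]]}}

```text
clock: 10.13
position: [0.5553, 0.1247, 0.0987]
ee_rot: [3.13, -0.264, 0.002]
force: [0.3, -0.7, 3.8]
width: 0.254
gripper_force: 40.0
```

```bash
python3 - <<'E'
from h import *
st()
E
```

```text
{'clock': np.float64(10.133), 'position': array([0.555, 0.125, 0.099]), 'ee_rot': array([ 3.13e+00, -2.64e-01,  2.00e-03]), 'force': array([ 0.309, -0.689,  3.783]), 'ft_torque': array([-0.378,  0.037,  0.048]), 'width': np.float64(0.254), 'gripper_force': np.float64(39.999), 'joints': array([-0.842,  0.582,  0.773,  1.901, -0.525,  0.871, -1.542])}
[[0.986, -0.168, 0.002], [-0.168, -0.986, -0.0], [0.002, -0.0, -1.0]]
```

>>> {"name": "drive_tool", "arguments": {"commands": [[[0, 0, 0.05], [0, 0, 0], -1], [[0, 0, 0.1], [0, 0, 0], -1], [[0, 0, 0.15], [0, 0, 0], -1], [[0, 0, 0.15], [0, 0, 0], -1]]}}

```text
clock: 10.47
position: [0.5563, 0.1247, 0.0989]
ee_rot: [3.102, -0.498, 0.005]
force: [5.1, -1.2, 3.8]
width: 0.252
gripper_force: 40.0
```

```bash
python3 - <<'E'
from h import *
st()
E
```

```text
{'clock': np.float64(10.467), 'position': array([0.556, 0.125, 0.099]), 'ee_rot': array([ 3.102, -0.498,  0.005]), 'force': array([ 5.076, -1.199,  3.76 ]), 'ft_torque': array([-0.221, -0.855,  0.276]), 'width': np.float64(0.252), 'gripper_force': np.float64(39.999), 'joints': array([-0.867,  0.597,  0.815,  1.902, -0.557,  0.882, -1.66 ])}
[[0.95, -0.313, 0.003], [-0.313, -0.95, -0.001], [0.003, -0.001, -1.0]]
```

That is the far stop, so the cap is loose. I'll back off a touch and lift.

>>> {"name": "drive_tool", "arguments": {"commands": [[[0, 0, -0.08], [0, 0, 0], -1], [[0, 0, -0.08], [0, 0, 0], -1], [[0, 0, -0.08], [0, 0, -0.4], -1], [[0, 0, -0.08], [0, 0, -0.8], -1], [[0, 0, -0.08], [0, 0, -1.2], -1]]}}

```text
clock: 10.88
position: [0.5537, 0.1249, 0.1102]
ee_rot: [3.119, -0.372, -0.003]
force: [-0.7, -0.2, -2.0]
width: 0.254
gripper_force: 40.0
```

```bash
python3 - <<'E'
from h import *
st()
E
```

```text
{'clock': np.float64(10.883), 'position': array([0.554, 0.125, 0.11 ]), 'ee_rot': array([ 3.119e+00, -3.720e-01, -3.000e-03]), 'force': array([-0.667, -0.169, -2.018]), 'ft_torque': array([ 0.008,  0.197, -0.039]), 'width': np.float64(0.254), 'gripper_force': np.float64(39.996), 'joints': array([-0.864,  0.574,  0.805,  1.893, -0.523,  0.9  , -1.609])}
[[0.972, -0.235, -0.002], [-0.235, -0.972, -0.0], [-0.002, 0.0, -1.0]]
```

>>> {"name": "drive_tool", "arguments": {"commands": [[[0, 0, 0], [0, 0, -0.8], -1], [[0, 0, 0], [0, 0, -1.6], -1], [[0, 0, 0], [0, 0, -2.4], -1], [[0, 0, 0], [0, 0, -3.4], -1], [[0, 0, 0], [0, 0, -4.6], -1], [[0, 0, 0], [0, 0, -6], -1], [[0, 0, 0], [0, 0, -7.4], -1], [[0, 0, 0], [0, 0, -8.6], -1], [[0, 0, 0], [0, 0, -9.4], -1], [[0, 0, 0], [0, 0, -9.8], -1], [[0, 0, 0], [0, 0, -9.8], -1], [[0, 0, 0], [0, 0, -9.8], -1], [[0, 0, 0], [0, 0, -9.8], -1], [[0, 0, 0], [0, 0, -9.8], -1], [[0, 0, 0], [0, 0, -9.8], -1]]}}

```text
clock: 12.13
position: [0.5542, 0.1248, 0.2077]
ee_rot: [3.119, -0.37, -0.001]
force: [0.7, 0.8, -1.7]
width: 0.254
gripper_force: 40.0
```

```bash
python3 - <<'E'
from h import *
import cv2
st()
im=cams.get_image("scene")
cv2.imwrite("pics/s4.png",cv2.resize(im[140:335,200:460],(800,600),interpolation=2))
E
```

```text
{'clock': np.float64(12.133), 'position': array([0.554, 0.125, 0.208]), 'ee_rot': array([ 3.119e+00, -3.700e-01, -1.000e-03]), 'force': array([ 0.681,  0.825, -1.664]), 'ft_torque': array([-0.049,  0.141,  0.024]), 'width': np.float64(0.254), 'gripper_force': np.float64(39.996), 'joints': array([-0.94 ,  0.463,  0.9  ,  1.789, -0.406,  1.089, -1.705])}
[[0.972, -0.234, -0.001], [-0.234, -0.972, -0.0], [-0.001, 0.001, -1.0]]
```

View pics/s4.png

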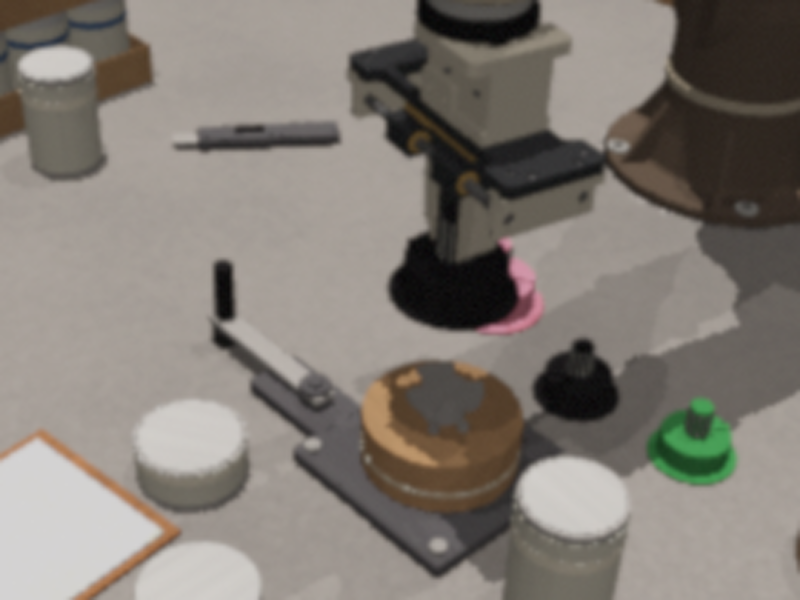

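The picture shows the cap held level at about (455,270), well clear of the hub at (440,400). The leg is still at its end, with its knob at (223,265), and nothing else looks disturbed. I'll hand the job in.

```bash
python3 -c "
from cell import job
print(job.sign_off())"
```

```text
the job is handed in; nothing more can be done
None
```

The job is handed in at about 12 s: the leg is swung out to its end stop, and the cap came loose clockwise and is held level about 85 mm above the hub, with the other items undisturbed as far as the last picture shows.

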